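Try the press bushings on the gauge pin and sort them

TASK

We need a bushing that fits the hinge pin of the tortilla press. Take the two brass bushings one at a time and slide each down the stepped gauge pin as far as it will go: if it goes fully home on the wooden block, stand it upright in the steel tray, and if it stops on the step, put it in the terracotta bowl. Sort the first before you try the second, and leave the other things on the table alone.

Things in the scene. Friction and masses are not known exactly. Their poses are not given: they have to be found in the camera images.
- bushing_p_mid (a point): Brass bushing: a plain tube standing upright on the table, 36 mm outside diameter, 45 mm tall, open at both ends, about 0.25 kg. The two are alike outside; one has a bore of 23 mm, the other of 18 mm: find out which on the gauge pin. They start in either of two places. Point at its centre, half-way up (22.5 mm above its foot); z along the tube.
- bushing_q_mid (a point): Brass bushing: a plain tube standing upright on the table, 36 mm outside diameter, 45 mm tall, open at both ends, about 0.25 kg. The two are alike outside; one has a bore of 23 mm, the other of 18 mm: find out which on the gauge pin. They start in either of two places. Point at its centre, half-way up (22.5 mm above its foot); z along the tube.
- gauge_foot (a point): Fixed gauge: an upright steel pin on a wooden block (70 x 70 x 30 mm high). Point on the pin's axis at the block's top face, z up. A bushing that fits slides down until its foot rests on the block (its centre 22.5 mm above this point); a tight one passes the thin end and stops on the taper (its centre about 56 mm above this point).
- gauge_tip (a point): Top of the gauge pin, on its axis, 48 mm above the block's top. The pin is 20 mm thick from the block up to 33 mm, tapers to 14 mm by 36 mm, stays 14 mm thick up to 46 mm, and is chamfered over the last 2 mm.
- tray: Loose shallow steel tray, 150 mm (its x) by 130 mm (its y), walls 18 mm high and 3 mm thick, floor 3 mm thick; origin under its centre, on the table. Its place and the bowl's may be swapped.
- bowl: Loose round terracotta bowl, 140 mm across the rim, 55 mm high, wall 6 mm, its inner floor 7 mm above the table; origin under its centre, on the table.
- tumbler_a_mid (a point): Blue plastic tumbler, 68 mm across, 110 mm tall; point half-way up. A bystander: leave it alone.
- tumbler_b_mid (a point): Pink plastic tumbler, 68 mm across, 110 mm tall; point half-way up. A bystander: leave it alone.
- measure_mid (a point): Steel measuring cup, 76 mm across, 50 mm tall, with its folding handle out along its +x to 130 mm from the centre; point half-way up the cup. A bystander: leave it alone.
- driver_mid (a point): Screwdriver, 190 mm long, lying on the table along its x; point near its middle. A bystander: leave it alone.
- jar_mid (a point): Glass jar with steel cap, 60 mm across, 85 mm tall; point half-way up. A bystander: leave it alone.
- spoon_mid (a point): Wooden spoon, 240 mm long, lying on the table along its x; point near its middle. A bystander: leave it alone.
Mind the look-alikes: they are no part of the job. What is shaped like the part that bears bushing_q_mid but pink is not meant. Of the things that look like the part that bears gauge_foot, take the one that is farthest to the robot's right at the start.

How it is judged:
By the outcome, as a careful person would: the job done as asked, in the order asked, and still so for the second after the job is handed in, with the robot touching nothing.
It also fails if it takes over 67 s, if anything falls off the work surface, if the arm or the gripper's body presses on something with over 40 N, if the wrist force passes 120 N, or if a joint passes its speed limit or range.

ROBOT

A 6-joint arm with a two-finger parallel gripper is mounted at the origin on the work surface. World frame = base frame: x ahead of the robot, y to its left, z up, the work surface at z = 0. Lengths are in m, angles in rad, forces in N, time in s.
With the tool pointing down it reaches from about 0.275 to 0.825 m from the base axis. Payload 4.9 kg.
Tool frame: the origin (TCP) lies on the centre line of the jaws, within the pads' length; the fingertips stand 17 mm ahead of it and the grasp point (between the pads) lies 2 mm behind it (robot.tcp_to_tips is the distance from the TCP to the fingertips, in m); z points along the fingers, y is the direction in which the jaws open and shut (so a half turn about z gives the same grasp; the last joint's range is limited). The gripper opens to 85 mm and grips with 20 to 120 N. Pads are 22 mm wide; open, the fingers measure 114 mm over their backs; the gripper's body (76 mm by 85 mm) begins 54 mm behind the grasp point. The pads swing forward as they close: fully open they stand 13 mm farther back than shut.
Start: joints at [1.105, 0.326, -0.193, 1.052, 0, 1.437], TCP at [0.179, 0.52, 0.226] pointing down, gripper open.
Joint ranges: [-2.65, 2.65], [-0.97, 1.79], [-1.3, 1.35], [-1.93, 2.1], [-1.47, 1.37], [-3.14, 3.14]. Speed limits (rad/s): [2.57, 2.57, 3.14, 3.14, 3.14, 3.14].

INTERFACE

Orientations are given as [roll, pitch, yaw] about the fixed x, y, z axes, in that order (R = Rz(yaw) Ry(pitch) Rx(roll)).
In Python, from workcell import robot, eyes, workorder gives the robot as it stands.
- The arm moves only by the shell command python3 -m jog 'ROWS' [FORCE]. ROWS is JSON, a list that holds one entry, the list of rows, each a list of 5 numbers: the opening in per cent of the stroke, from 0 (shut) to 100 (fully open), then the shift along the world's x, y, z in cm, then the turn about the world's z in rad. In form: [[[claw, x, y, z, turn], ...]]. A call has 1 to 5 rows; each row shifts and turns the commanded pose from where the row before left it; what a row does not reach is not made up. A row lasts 1/10 s, in which the tool goes at most 50 mm and 8.59 degrees, less where a joint would pass 70% of its speed; a pose out of reach is approached as far as the arm can. A call with a gripper value outside its range is refused whole. The fingers move at their own pace and stop on an object; FORCE is the grip in N (left out, the last holds). Time passes only in rows, so rows that do not move let the fingers close. It gives the time, the measured TCP pose, the force and the opening at its end, in the units of the state.
- robot.get_obs(): the state, without advancing time (a new reading comes with each control period).
- eyes.camera(name): name is "scene" or "top" or "wrist"; returns (picture, depth): 480x640x3 uint8, red, green, blue; 480x640 float32, m along the optical axis (not along the pixel's ray), 0 where there is no reading.
- eyes.get_calibration(name): a dict with "intrinsics" (3x3 intrinsics, pixels), "eye" and "orientation" of the camera in the world; the wrist camera has in their place "hand_eye" (4x4, takes a point from camera to tool coordinates, whose origin is the TCP and whose axes are the flange's). Camera axes: x right, y down, z forward; pixel columns grow to the right and rows downward; lengths in m; the calibration is good to about 2 mm. The wrist camera is an equidistant fisheye: a pixel r from the principal point sees the ray r / f radians off the axis. A picture is of the moment at which its call begins: read the wrist's pose just before it. get_calibration takes no time and is no camera call.
- workorder.finish_job(): hands the job in, once; it reports no verdict.
The state is a dict: "t": time; "joint_positions": joint angles; "joint_vel": joint speeds; "joint_efforts": joint torques, N m; "position": TCP position; "ee_rot": TCP orientation; "ft_force": force on the tool from outside, world axes, zero at the start; "moment": the same for the moment, N m; "opening": finger opening in m.
Only numpy, scipy, OpenCV 4.12 (cv2) and the standard library are available. Lean on these libraries where they do the work, as an engineer would, in place of code of your own. Each camera call takes 0.05 s, during which the arm holds its last target.

## Working session

There is one attempt and no reset: what is moved stays moved. The work goes in short steps, Python scripts to look and compute and a shell command to move; the robot and the scene stay as the last step left them, time stands still between calls to the robot, and variables do not carry over. Pictures are saved under pics/ and viewed, and the job is handed in when it is done.

```bash
ls; mkdir -p pics
python3 - <<'E'
from workcell import robot, eyes, workorder
import cv2,numpy as np
print(robot.get_obs())
for n in ["scene","top"]:
    p,d=eyes.camera(n); cv2.imwrite(f"pics/{n}0.png",p[:,:,::-1]); np.save(f"pics/{n}0.npy",d); print(n,eyes.get_calibration(n))
print(eyes.get_calibration("wrist"))
E
```

```text
pics
{'t': 0.0, 'joint_positions': array([ 1.10482398e+00,  3.26934131e-01, -1.93578282e-01,  1.05198842e+00,
       -1.28803622e-05,  1.43659175e+00]), 'joint_vel': array([-0.00103011, -0.00094061, -0.00061243, -0.00107805, -0.00058025,
       -0.00049476]), 'joint_efforts': array([ 1.89972875e-04, -4.43394256e+01,  2.62443620e+01,  1.54856726e-02,
        5.37592200e-05,  7.43956949e-07]), 'position': array([0.17887448, 0.51948395, 0.22520927]), 'ee_rot': array([-3.13990175e+00, -2.15301508e-04,  2.80982471e+00]), 'ft_force': array([ 0.40591828, -0.43008582, -0.20993907]), 'moment': array([-0.03849699, -0.01306313, -0.00803423]), 'opening': 0.08547103112042094}
scene {'intrinsics': array([[456.04011768,   0.        , 322.03858086],
       [  0.        , 456.04011768, 242.00704748],
       [  0.        ,   0.        ,   1.        ]]), 'eye': array([ 1.32873063, -0.0347329 ,  0.60809301]), 'orientation': array([-2.17457425,  0.0083773 ,  1.57723389])}
top {'intrinsics': array([[474.9871744 ,   0.        , 314.7027181 ],
       [  0.        , 474.9871744 , 236.89844771],
       [  0.        ,   0.        ,   1.        ]]), 'eye': array([ 0.28957953, -0.04344902,  1.25099946]), 'orientation': array([-2.96058830e+00,  1.55645142e-03, -1.57406686e+00])}
{'intrinsics': array([[371.64829954,   0.        , 323.37123452],
       [  0.        , 371.64829954, 237.99410245],
       [  0.        ,   0.        ,   1.        ]]), 'hand_eye': array([[-1.87628254e-04, -9.47161564e-01, -3.20756817e-01,
         8.39432207e-02],
       [ 9.99999912e-01, -2.98041246e-04,  2.95130051e-04,
         1.87595914e-03],
       [-3.75134602e-04, -3.20756733e-01,  9.47161537e-01,
        -1.46763985e-01],
       [ 0.00000000e+00,  0.00000000e+00,  0.00000000e+00,
         1.00000000e+00]])}
```

View pics/scene0.png

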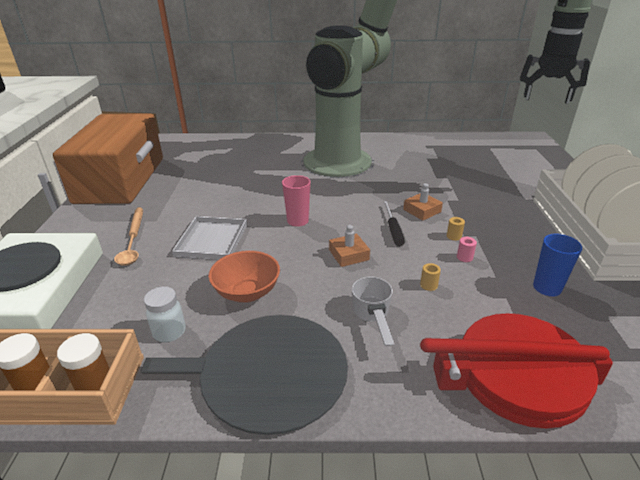

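View pics/top0.png

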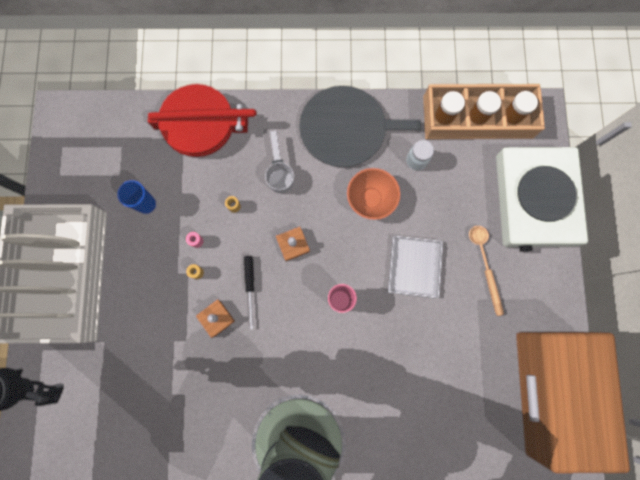

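```bash
cat > h.py <<'E'
from workcell import robot, eyes, workorder
import cv2,numpy as np
from scipy.spatial.transform import Rotation as Ro
def pose():
    o=robot.get_obs(); return o['position'],Ro.from_euler('xyz',o['ee_rot']).as_matrix()
def snap(n,f):
    o=pose(); p,d=eyes.camera(n); cv2.imwrite(f"pics/{f}.png",p[:,:,::-1]); np.savez(f"pics/{f}.npz",p=p,d=d,pos=o[0],R=o[1]); return p,d
def ray(n,uv,f=None):
    c=eyes.get_calibration(n);K=c['intrinsics'];uv=np.atleast_2d(np.float64(uv))
    x=(uv-K[:2,2])/K[0,0]
    if n!='wrist':
        return c['eye'],np.c_[x,np.ones(len(x))]@Ro.from_euler('xyz',c['orientation']).as_matrix().T
    z=np.load(f"pics/{f}.npz");H=c['hand_eye']
    r=np.linalg.norm(x,axis=1)[:,None]+1e-12
    v=np.c_[x/r*np.sin(r),np.cos(r)]@H[:3,:3].T@z['R'].T
    return z['pos']+z['R']@H[:3,3],v
def onz(n,uv,h,f=None):
    e,v=ray(n,uv,f); return (e+v*((h-e[2])/v[:,2])[:,None])[:,:2]
E
python3 - <<'E'
from h import *
T=cv2.imread('pics/top0.png')
cv2.imwrite('pics/topz.png',cv2.resize(T[170:350,150:350],None,fx=4,fy=3.3,interpolation=cv2.INTER_CUBIC)[:600])
for nm,uv,h in [('b1',(232,202),.045),('b2',(194,270.5),.045),('pinktube',(194,239),.045),('gaugeTip',(292,241),.078),('gauge2',(213,318),.078),('bowl',(374,194),.055),('tray',(416,266),.018),('meas',(280,177),.05),('tumA',(131,193),.11),('tumB',(342,297),.11),('jar',(423,149),.085)]:
    print(nm,onz('top',uv,h).round(4))
for nm,uv,h in [('b1',(431,268),.045),('b2',(457,221),.045),('tip',(350,230),.078),('bowl',(244,268),.055),('meas',(372,289),.05)]:
    print('scene',nm,onz('scene',uv,h).round(4))
E
```

```text
b1 [[0.6039 0.1738]]
b2 [[0.4243 0.2657]]
pinktube [[0.5059 0.2692]]
gaugeTip [[0.494  0.0146]]
gauge2 [[0.3043 0.206 ]]
bowl [[ 0.6214 -0.197 ]]
tray [[ 0.4371 -0.3063]]
meas [[0.6699 0.0485]]
tumA [[0.6109 0.4139]]
tumB [[ 0.3523 -0.107 ]]
jar [[ 0.7327 -0.3227]]
scene b1 [[0.6052 0.1741]]
scene b2 [[0.4283 0.2678]]
scene tip [[0.5155 0.0151]]
scene bowl [[ 0.6165 -0.1983]]
scene meas [[0.6751 0.05  ]]
```

View pics/topz.png

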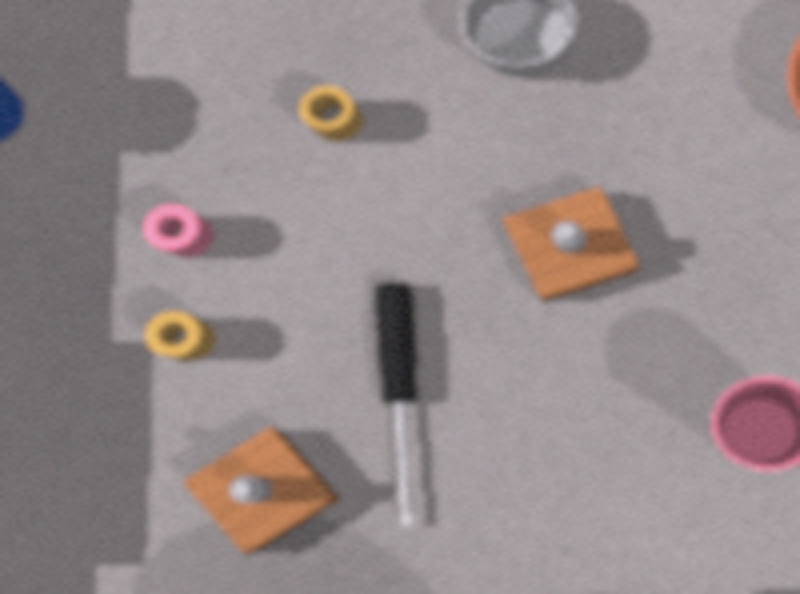

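```bash
python3 -m jog '[[[100,3,-3.2,0,0.06],[100,3,-3.2,0,0.06],[100,3,-3.2,0,0.06],[100,3,-3.2,0,0.06],[100,3,-3.2,0,0.06]]]' 40; python3 -m jog '[[[100,3,-3.2,0,0.03],[100,3,-3.2,0,0],[60,3.5,-2.9,0,0],[60,0,0,0,0],[60,0,0,0,0]]]'
python3 - <<'E'
from h import *
snap('wrist','w1'); print(pose())
E
```

```text
t: 0.6
position: [0.3298, 0.3585, 0.2257]
ee_rot: [-3.141, -0.0, 3.113]
ft_force: [-0.4, 0.2, 0.1]
opening: 0.0856
t: 1.1
position: [0.4243, 0.2662, 0.2255]
ee_rot: [-3.142, -0.001, 3.137]
ft_force: [-0.1, 0.4, 0.5]
opening: 0.0514
(array([0.42356361, 0.26688193, 0.22554731]), array([[-9.99996042e-01,  2.41228220e-03, -1.44812921e-03],
       [ 2.41245494e-03,  9.99997083e-01, -1.17551308e-04],
       [ 1.44784142e-03, -1.21044389e-04, -9.99998945e-01]]))
```

View pics/w1.png

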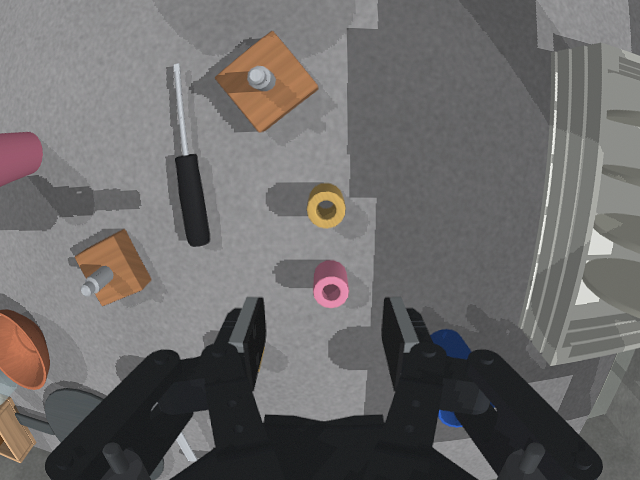

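```bash
cat >> h.py <<'E'
def brass(n,f,box):
    """centre of the bore hole mouth by colour mask within box x0,y0,x1,y1; prints outer/inner contours"""
    p=np.load(f"pics/{f}.npz")['p'];h=cv2.cvtColor(p,cv2.COLOR_RGB2HSV);x0,y0,x1,y1=box
    m=cv2.inRange(h,(15,90,130),(32,255,255))[y0:y1,x0:x1]
    cs,hi=cv2.findContours(m,cv2.RETR_CCOMP,cv2.CHAIN_APPROX_NONE)
    out=[]
    for c,q in zip(cs,hi[0]):
        if len(c)>12:
            e=cv2.fitEllipse(c); out.append((q[3]>=0,np.array(e[0])+[x0,y0],e[1],len(c)))
    return out
E
python3 - <<'E'
from h import *
for o in brass('wrist','w1',(290,170,370,250)): print(o, onz('wrist',o[1],.045,'w1'))
for uv,h in [((87,289),.078)]: print(onz('wrist',uv,h,'w1'))
p=cv2.imread('pics/w1.png'); cv2.imwrite('pics/w1z.png',np.hstack([cv2.resize(p[170:250,290:370],None,fx=5,fy=5),cv2.resize(p[240:320,50:130],None,fx=5,fy=5)]))
E
```

```text
(np.False_, array([326.31126404, 208.59941864]), (36.063087463378906, 39.2960319519043), 115) [[0.42358311 0.27117321]]
(np.True_, array([326.15234756, 209.36343002]), (19.19776153564453, 20.43167495727539), 56) [[0.42429842 0.27102725]]
[[0.49512165 0.02381161]]
```

View pics/w1z.png

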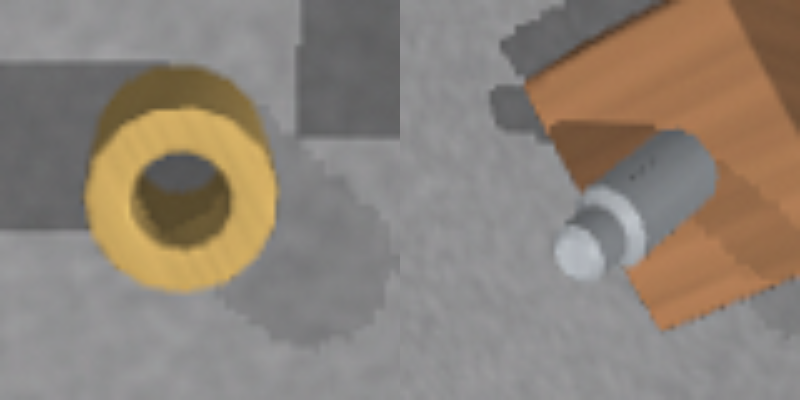

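```bash
python3 -m jog '[[[60,0,0.1,-4,0],[60,0,0,-4,0],[60,0,0,-3.5,0],[60,0,0,0,0]]]'
python3 - <<'E'
from h import *
snap('wrist','w2'); print(pose()[0])
for o in brass('wrist','w2',(250,200,400,400)): print(o, onz('wrist',o[1],.045,'w2'))
E
```

```text
t: 1.55
position: [0.4192, 0.2675, 0.107]
ee_rot: [-3.138, -0.009, -3.141]
ft_force: [-0.6, 0.0, -0.9]
opening: 0.0514
[0.42107476 0.26818249 0.10948598]
(np.False_, array([326.65414429, 262.89468384]), (51.94353103637695, 62.09674072265625), 182) [[0.42208601 0.27157846]]
(np.True_, array([326.20291138, 265.57079315]), (27.00135612487793, 29.263696670532227), 82) [[0.42384779 0.27131019]]
```

View pics/w2.png

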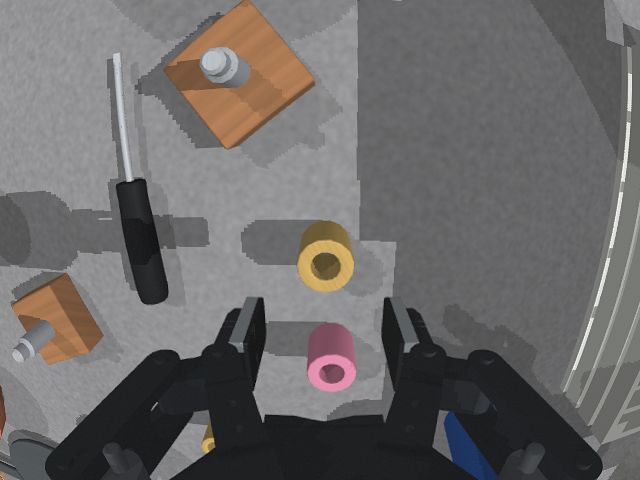

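```bash
python3 -m jog '[[[60,0,0.1,-3,0],[60,0,0,-3,0],[60,0,0,-1.7,0],[60,0,0,0,0],[60,0,0,0,0]]]'
python3 - <<'E'
from h import *
snap('wrist','w3'); print(pose()[0])
for o in brass('wrist','w3',(230,200,400,420)): print(o, onz('wrist',o[1],.045,'w3'))
E
```

```text
t: 2.1
position: [0.4251, 0.2701, 0.0358]
ee_rot: [3.141, 0.002, 3.141]
ft_force: [-0.0, -0.3, 0.5]
opening: 0.0513
[0.42552113 0.27014131 0.03602574]
(np.False_, array([324.30131531, 306.81645203]), (67.60885620117188, 83.9859619140625), 433) [[0.41905843 0.27269622]]
```

View pics/w3.png

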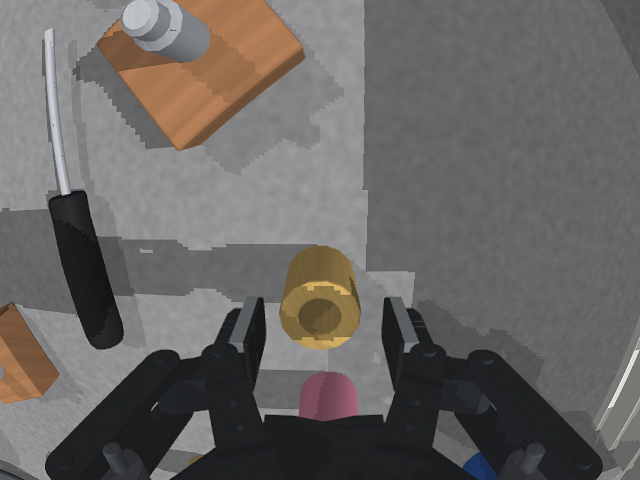

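```bash
python3 - <<'E'
from h import *
print(onz('wrist',[(320,316),(263,298),(245,378),(384,298),(402,378)],.045,'w3'),onz('wrist',[(263,298),(245,378),(384,298)],.019,'w3'))
E
python3 -m jog '[[[60,0,0,-0.4,0],[30,0,0,0,0],[30,0,0,0,0],[30,0,0,0,0],[30,0,0,0,0]]]' 50;  python3 -m jog '[[[30,0,0,0,0],[30,0,0,0,0]]]'
python3 - <<'E'
from h import *
snap('wrist','w4'); print(pose()[0])
E
```

```text
[[0.42359561 0.27085848]
 [0.41502775 0.24689344]
 [0.459727   0.23443143]
 [0.41511372 0.29784408]
 [0.45989097 0.31025069]] [[0.42893626 0.24210145]
 [0.48209608 0.22728066]
 [0.42903851 0.30269591]]
t: 2.65
position: [0.425, 0.2691, 0.0312]
ee_rot: [3.141, 0.002, 3.14]
ft_force: [-1.1, -1.3, 6.9]
opening: 0.0335
t: 2.85
position: [0.4249, 0.2691, 0.0312]
ee_rot: [3.141, 0.002, 3.14]
ft_force: [-1.1, -1.7, 6.8]
opening: 0.0336
[0.42493764 0.26907704 0.0311733 ]
```

View pics/w4.png

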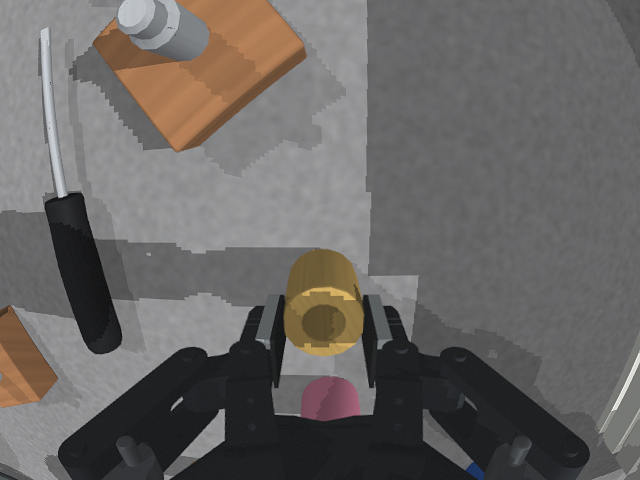

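```bash
cat >> h.py <<'E'
def projtool(P):
    c=eyes.get_calibration('wrist');K=c['intrinsics'];H=np.linalg.inv(c['hand_eye'])
    q=np.atleast_2d(P)@H[:3,:3].T+H[:3,3];n=np.hypot(q[:,0],q[:,1]);th=np.arctan2(n,q[:,2])
    return q[:,:2]/n[:,None]*th[:,None]*K[0,0]+K[:2,2]
E
python3 - <<'E'
from h import *
P=[(sx*.011,y,z) for y in (-.018,.018) for sx in (1,-1) for z in (.017,-.015)]
for a,b in zip(P,projtool(P)): print(a,b.round())
print(brass('wrist','w4',(230,200,400,420)))
print(onz('wrist',(323,322),.045,'w4'))
p=cv2.imread('pics/w4.png'); cv2.imwrite('pics/w4z.png',cv2.resize(p[240:400,220:420],None,fx=4,fy=3.7))
E
```

```text
(0.011, -0.018, 0.017) [281. 271.]
(0.011, -0.018, -0.015) [273. 303.]
(-0.011, -0.018, 0.017) [283. 310.]
(-0.011, -0.018, -0.015) [276. 347.]
(0.011, 0.018, 0.017) [356. 271.]
(0.011, 0.018, -0.015) [362. 303.]
(-0.011, 0.018, 0.017) [354. 311.]
(-0.011, 0.018, -0.015) [360. 347.]
[(np.False_, array([329.10076141, 313.29721832]), (65.23795318603516, 87.15911102294922), 402)]
[[0.42363477 0.27114893]]
```

View pics/w4z.png

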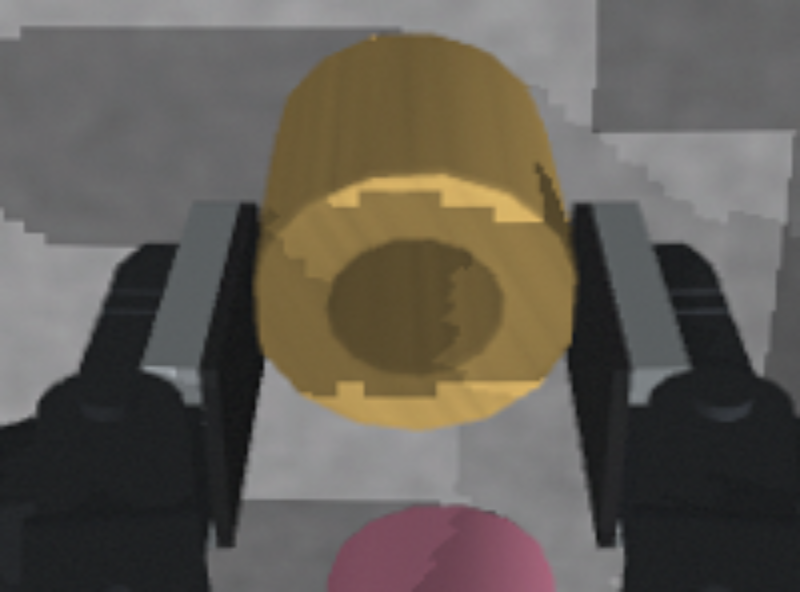

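Run:
```python
from h import *
c=eyes.get_calibration('wrist');H=c['hand_eye'];K=c['intrinsics']
d=np.load('pics/w4.npz')['d']
for u,v in [(272,297),(275,297),(268,315),(262,335),(281,300),(280,320),(277,360),(276,380),(371,297),(376,320),(323,300),(323,345),(300,322),(345,322),(323,352)]:
    x=(np.array([u,v])-K[:2,2])/K[0,0];r=np.hypot(*x);ray=np.r_[x/r*np.tan(r),1]*d[v,u]
    print((u,v),d[v,u].round(4),(H[:3,:3]@ray+H[:3,3]).round(4))
```

```text
(272, 297) 0.151 [ 0.0118 -0.0189 -0.0116]
(275, 297) 0.1523 [ 0.0112 -0.0178 -0.0104]
(268, 315) 0.137 [ 0.0118 -0.0186 -0.0263]
(262, 335) 0.1251 [ 0.0112 -0.0191 -0.0391]
(281, 300) 0.148 [ 0.0121 -0.0149 -0.0146]
(280, 320) 0.1415 [ 0.0076 -0.0146 -0.0229]
(277, 360) 0.1292 [-0.0001 -0.0146 -0.0386]
(276, 380) 0.1275 [-0.0065 -0.015  -0.0425]
(371, 297) 0.1524 [ 0.0111  0.0221 -0.0103]
(376, 320) 0.1338 [ 0.0117  0.0216 -0.0297]
(323, 300) 0.1495 [ 0.0115  0.0021 -0.0133]
(323, 345) 0.1565 [-0.0109  0.0021 -0.0134]
(300, 322) 0.1537 [ 0.0004 -0.0076 -0.0125]
(345, 322) 0.1557 [-0.0007  0.0115 -0.0108]
(323, 352) 0.1581 [-0.0149  0.0021 -0.0131]
```

Run:
```python
from h import *
print(robot.tcp_to_tips,[a for a in dir(robot) if a[0]!='_'])
c=eyes.get_calibration('wrist');H=c['hand_eye'];K=c['intrinsics']
d=np.load('pics/w4.npz')['d']
for u in (272,277,282,284):
  for v in range(286,302,2):
    x=(np.array([u,v])-K[:2,2])/K[0,0];r=np.hypot(*x);ray=np.r_[x/r*np.tan(r),1]*d[v,u]
    print((u,v),d[v,u].round(4),(H[:3,:3]@ray+H[:3,3]).round(4))
```

```text
0.017 ['PlanningError', 'get_obs', 'tcp_to_tips']
(272, 286) 0.1979 [-0.0048 -0.0254  0.0324]
(272, 288) 0.1986 [-0.0061 -0.0255  0.0327]
(272, 290) 0.1989 [-0.0072 -0.0256  0.0325]
(272, 292) 0.1996 [-0.0086 -0.0257  0.0328]
(272, 294) 0.1544 [ 0.0114 -0.0194 -0.0081]
(272, 296) 0.1537 [ 0.0109 -0.0193 -0.009 ]
(272, 298) 0.1501 [ 0.0118 -0.0188 -0.0125]
(272, 300) 0.1489 [ 0.0116 -0.0187 -0.0138]
(277, 286) 0.1971 [-0.0044 -0.0226  0.0317]
(277, 288) 0.1975 [-0.0056 -0.0227  0.0317]
(277, 290) 0.1992 [-0.0074 -0.0229  0.0329]
(277, 292) 0.1989 [-0.0083 -0.0229  0.0322]
(277, 294) 0.1537 [ 0.0117 -0.0172 -0.0087]
(277, 296) 0.1518 [ 0.0118 -0.0169 -0.0107]
(277, 298) 0.1518 [ 0.011 -0.017 -0.011]
(277, 300) 0.1477 [ 0.0122 -0.0165 -0.0149]
(282, 286) 0.1982 [-0.0048 -0.02    0.0327]
(282, 288) 0.1987 [-0.0061 -0.0201  0.0327]
(282, 290) 0.1983 [-0.0069 -0.02    0.032 ]
(282, 292) 0.1987 [-0.0082 -0.0201  0.0321]
(282, 294) 0.1984 [-0.009  -0.0201  0.0314]
(282, 296) 0.1527 [ 0.0114 -0.015  -0.0099]
(282, 298) 0.1511 [ 0.0114 -0.0148 -0.0115]
(282, 300) 0.1499 [ 0.0112 -0.0147 -0.013 ]
(284, 286) 0.1992 [-0.0053 -0.019   0.0336]
(284, 288) 0.1982 [-0.0058 -0.0189  0.0323]
(284, 290) 0.1991 [-0.0073 -0.0191  0.0328]
(284, 292) 0.1991 [-0.0083 -0.0191  0.0324]
(284, 294) 0.1998 [-0.0097 -0.0192  0.0327]
(284, 296) 0.1994 [-0.0105 -0.0191  0.032 ]
(284, 298) 0.1572 [ 0.0085 -0.0146 -0.0061]
(284, 300) 0.1577 [ 0.0074 -0.0147 -0.006 ]
```

Run:
```python
from h import *
p,d=snap('scene','s4')
cv2.imwrite('pics/s4z.png',cv2.resize(p[120:270,380:540,::-1],None,fx=4,fy=4,interpolation=cv2.INTER_CUBIC))
```

```text
(no output)
```

View pics/s4z.png

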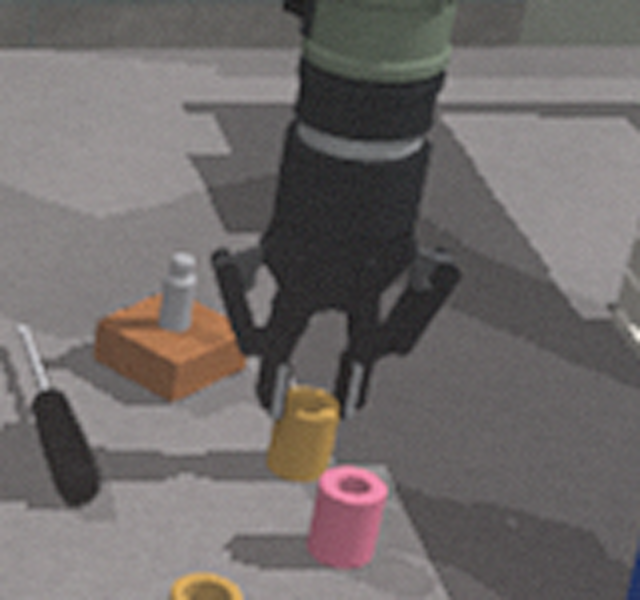

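```bash
python3 -m jog '[[[60,0,0,0,0],[60,0,0,0,0],[60,0,0,-0.8,0],[60,0,0,-0.6,0],[60,0,0,0,0]]]' 50;python3 - <<'E'
from h import *
snap('wrist','w5'); print(pose()[0])
E
```

```text
t: 3.45
position: [0.4231, 0.2686, 0.0147]
ee_rot: [-3.141, -0.002, 3.14]
ft_force: [-0.4, -0.2, 0.0]
opening: 0.0512
[0.42335437 0.2686742  0.01507727]
```

View pics/w5.png

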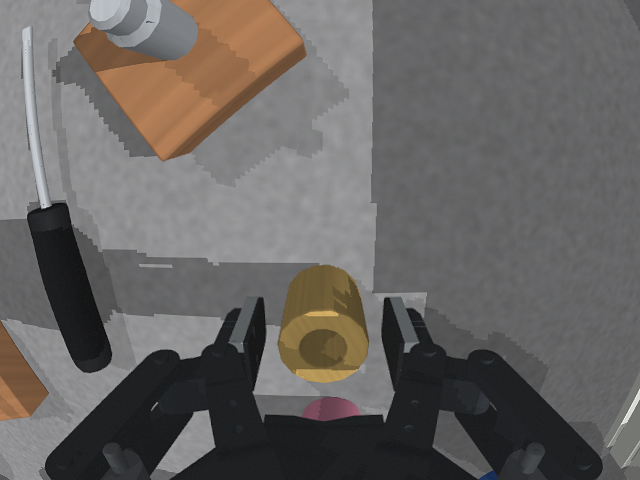

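```bash
python3 -m jog '[[[30,0,0,0,0],[30,0,0,0,0],[30,0,0,0,0],[30,0,0,0,0],[30,0,0,0,0]]]' 60;python3 - <<'E'
from h import *
snap('wrist','w6'); print(pose()[0])
E
```

```text
t: 4.0
position: [0.4241, 0.2687, 0.0162]
ee_rot: [-3.141, 0.0, 3.14]
ft_force: [-1.8, -2.7, 5.3]
opening: 0.0347
[0.42407391 0.26873288 0.01620495]
```

View pics/w6.png

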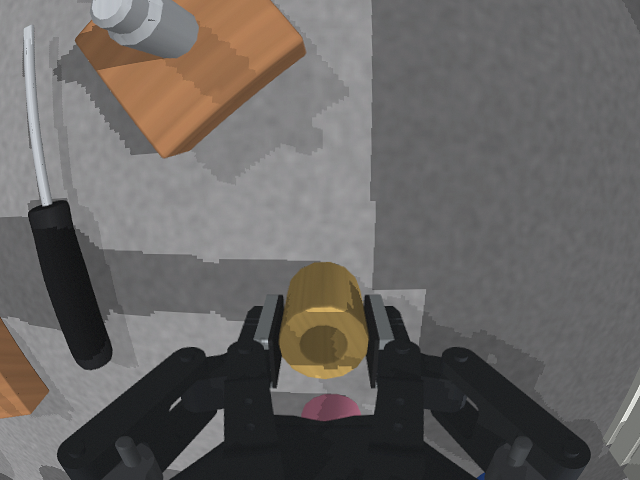

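```bash
python3 -m jog '[[[30,0,0,3,0],[30,0,0,4,0],[30,0,0,4,0],[30,1,-2,2,0],[30,2,-4,0,0]]]';python3 -m jog '[[[30,2,-4,0,0],[30,2,-4,0,0],[30,2,-4,0,0],[30,2,-4,0,0],[30,1.5,-3,0,0]]]'; python3 -m jog '[[[30,0,0,0,0],[30,0,0,0,0]]]'
python3 - <<'E'
from h import *
snap('wrist','w7'); print(pose()[0])
E
```

```text
t: 4.55
position: [0.456, 0.2114, 0.1491]
ee_rot: [3.138, 0.006, -3.138]
ft_force: [1.6, -0.4, -3.6]
opening: 0.0348
t: 5.05
position: [0.5503, 0.0168, 0.1455]
ee_rot: [3.141, 0.001, 3.138]
ft_force: [0.0, 0.5, -2.0]
opening: 0.035
t: 5.25
position: [0.5489, 0.0187, 0.1452]
ee_rot: [3.14, -0.001, 3.138]
ft_force: [0.1, 0.6, -2.0]
opening: 0.0349
[0.54841364 0.0194534  0.14522728]
```

View pics/w7.png

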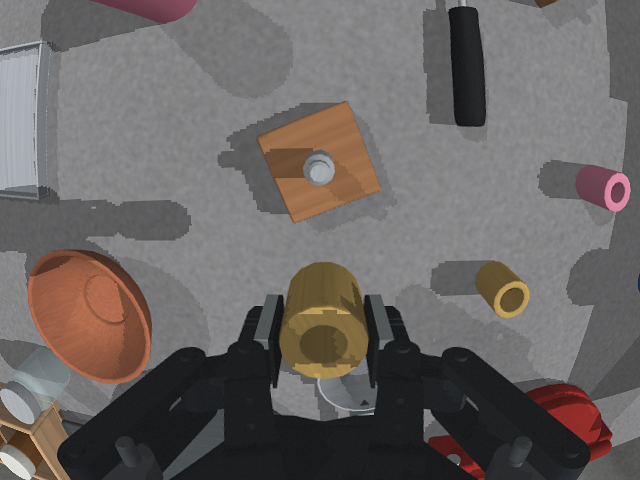

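```bash
cat > seg.py <<'E'
from h import *
import sys
f=sys.argv[1];u,v=map(int,sys.argv[2:4])
z=np.load(f'pics/{f}.npz');p=z['p'];print(z['pos'])
a=cv2.resize(p[v-40:v+40,u-50:u+50,::-1],None,fx=4,fy=4,interpolation=cv2.INTER_NEAREST)
b=cv2.resize(p[250:390,270:380,::-1],None,fx=3.5,fy=2.29*1,interpolation=cv2.INTER_NEAREST)
cv2.imwrite(f'pics/{f}z.png',np.hstack([a,b[:320] if b.shape[0]>=320 else cv2.copyMakeBorder(b,0,320-b.shape[0],0,0,0)]));print(a.shape,b.shape)
E
python3 seg.py w7 320 168
```

```text
[0.54891567 0.01866847 0.14516656]
(320, 400, 3) (321, 385, 3)
```

View pics/w7z.png

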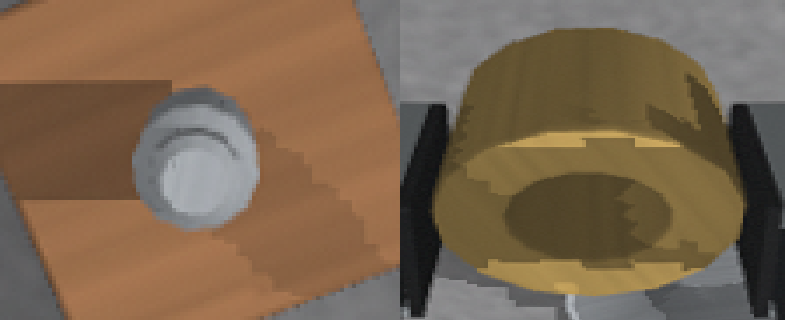

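Run:
```python
from h import *
z=np.load('pics/w7.npz');pos=z['pos']
g=onz('wrist',(319.4,173.1),.078,'w7')[0]; b=onz('wrist',(323.8,344.8),pos[2]+.029,'w7')[0]
print(g,b,b-pos[:2],'move',g-b)
# bushing foot top-edge check by depth
```

```text
[0.49835779 0.01890734] [0.54871249 0.02103765] [-0.00020318  0.00236919] move [-0.0503547  -0.00213031]
```

```bash
python3 -m jog '[[[30,-2.5,-0.1,0,0],[30,-2.53,-0.1,-0.5,0],[30,0,0,-2,0],[30,0,0,-2,0],[30,0,0,0,0]]]'; python3 -m jog '[[[30,0,0,-0.4,0],[30,0,0,-0.3,0],[30,0,0,-0.3,0],[30,0,0,0,0]]]';python3 - <<'E'
from h import *
p,d=snap('scene','s8'); print(pose()[0])
cv2.imwrite('pics/s8z.png',cv2.resize(p[150:280,290:420,::-1],None,fx=4.5,fy=4.5,interpolation=cv2.INTER_CUBIC))
E
```

```text
t: 5.8
position: [0.4959, 0.0187, 0.0989]
ee_rot: [3.141, -0.005, -3.141]
ft_force: [-1.9, -0.1, -2.6]
opening: 0.0345
t: 6.2
position: [0.4989, 0.0171, 0.091]
ee_rot: [3.142, 0.0, 3.14]
ft_force: [-0.2, 0.1, -1.8]
opening: 0.0343
[0.49901445 0.01704531 0.09115287]
```

View pics/s8z.png

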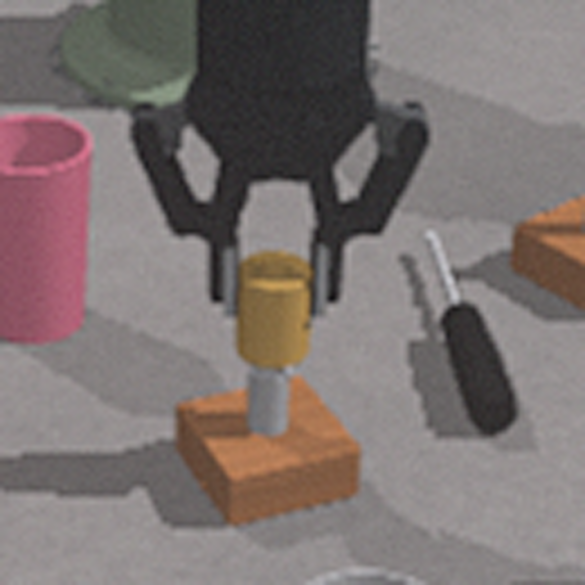

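```bash
python3 -m jog '[[[30,0,0,-0.3,0],[30,0,0,-0.3,0],[30,0,0,0,0]]]'; python3 -m jog '[[[30,0,0,-0.3,0],[30,0,0,-0.2,0],[30,0,0,0,0]]]'
```

```text
t: 6.55
position: [0.4986, 0.017, 0.0845]
ee_rot: [3.141, -0.001, 3.14]
ft_force: [-0.9, 0.4, -2.7]
opening: 0.0343
t: 6.85
position: [0.4991, 0.0167, 0.0805]
ee_rot: [-3.141, 0.001, 3.14]
ft_force: [-2.5, 0.0, 4.8]
opening: 0.0345
```

```bash
python3 -m jog '[[[30,0,0,-0.2,0],[30,0,0,0,0]]]'; python3 -m jog '[[[30,0,0,-0.1,0],[30,0,0,0,0]]]'
```

```text
t: 7.05
position: [0.4998, 0.0166, 0.0799]
ee_rot: [-3.14, 0.002, 3.14]
ft_force: [-5.3, 0.1, 16.9]
opening: 0.0349
t: 7.25
position: [0.5002, 0.0166, 0.0797]
ee_rot: [-3.14, 0.003, 3.14]
ft_force: [-5.5, -0.6, 22.7]
opening: 0.0346
```

```bash
python3 -m jog '[[[30,-0.1,0,0.35,0],[45,0,0,0,0],[50,0,0,0,0],[50,0,0,0,0],[50,0,0,0,0]]]'
python3 - <<'E'
from h import *
p,d=snap('scene','s9'); q,_=snap('wrist','w9'); print(pose()[0])
a=cv2.resize(p[150:280,290:420,::-1],(400,400),interpolation=cv2.INTER_CUBIC)
b=cv2.resize(q[250:400,250:400,::-1],(400,400),interpolation=cv2.INTER_CUBIC)
cv2.imwrite('pics/s9z.png',np.hstack([a,b]))
E
```

```text
t: 7.75
position: [0.4978, 0.017, 0.0802]
ee_rot: [3.141, -0.0, 3.14]
ft_force: [0.7, 0.3, -0.8]
opening: 0.0424
[0.49780761 0.01703044 0.08025174]
```

View pics/s9z.png

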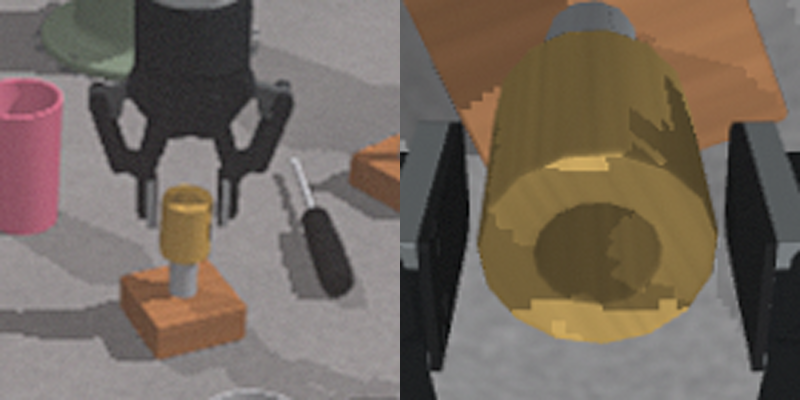

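```bash
python3 -m jog '[[[30,0,0,0,0],[30,0,0,0,0],[30,0,0,0,0],[30,0,0,0,0]]]' 60; python3 -m jog '[[[30,0,0,3,0],[30,0,0,4,0],[30,2,-3.5,1,0],[30,2.1,-3.5,0,0],[30,2.1,-3.5,0,0]]]'; python3 -m jog '[[[30,2.1,-3.6,0,0],[30,2.1,-3.5,0,0],[30,2,-3.5,0,0],[30,0,0,0,0],[30,0,0,0,0]]]'
python3 - <<'E'
from h import *
q,_=snap('wrist','w10'); print(pose()[0])
E
```

```text
t: 8.25
position: [0.498, 0.0169, 0.0807]
ee_rot: [-3.141, 0.0, 3.14]
ft_force: [-1.5, -1.0, 4.0]
opening: 0.0345
t: 8.75
position: [0.5604, -0.0887, 0.1606]
ee_rot: [3.141, 0.0, 3.141]
ft_force: [0.5, 0.8, -2.1]
opening: 0.0348
t: 9.25
position: [0.6211, -0.1943, 0.1588]
ee_rot: [3.14, -0.002, 3.138]
ft_force: [-1.6, 0.5, -3.4]
opening: 0.0343
[ 0.62076469 -0.19330176  0.15904906]
```

View pics/w10.png

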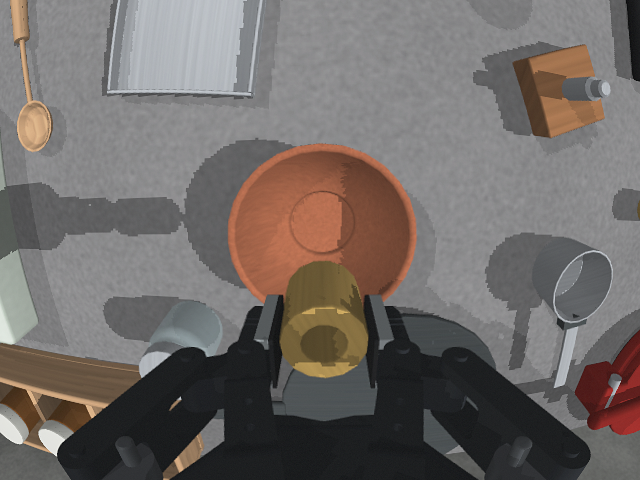

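Run:
```python
from h import *
print(onz('wrist',[(322,222)],.007,'w10'),onz('wrist',[(229,230),(416,230),(322,144)],.055,'w10'))
```

```text
[[ 0.62453282 -0.19288045]] [[ 0.61614313 -0.2599194 ]
 [ 0.61670111 -0.12492936]
 [ 0.55615645 -0.19251654]]
```

```bash
python3 -m jog '[[[30,0.3,-0.1,-3,0],[30,0,0,-4,0],[30,0,0,-3,0],[30,0,0,-2,0],[30,0,0,-0.6,0]]]'; python3 -m jog '[[[30,0,0,-0.3,0],[30,0,0,-0.2,0],[30,0,0,0,0]]]'
```

```text
t: 9.8
position: [0.622, -0.1923, 0.0316]
ee_rot: [3.139, -0.006, 3.141]
ft_force: [-0.5, 0.8, -2.3]
opening: 0.0345
t: 10.1
position: [0.6257, -0.195, 0.0307]
ee_rot: [-3.141, 0.002, 3.14]
ft_force: [0.3, 0.0, -2.4]
opening: 0.0343
```

```bash
python3 -m jog '[[[30,0,0,-0.3,0],[30,0,0,0,0]]]'; python3 -m jog '[[[30,0,0,-0.3,0],[30,0,0,0,0]]]'
```

```text
t: 10.3
position: [0.6251, -0.1951, 0.0269]
ee_rot: [-3.141, 0.001, 3.14]
ft_force: [0.0, 0.5, -3.2]
opening: 0.0347
t: 10.5
position: [0.6254, -0.1953, 0.0247]
ee_rot: [-3.141, 0.001, 3.14]
ft_force: [-1.5, -0.0, 4.5]
opening: 0.0345
```

Contact with the bowl floor. Release and rise.

```bash
python3 -m jog '[[[45,0,0,0,0],[55,0,0,0,0],[55,0,0,0,0],[55,0,0,1,0],[55,0,0,2,0]]]'; python3 -m jog '[[[55,0,0,4,0],[55,0,0,4,0],[55,0,0,4,0],[55,0,0,0,0],[55,0,0,0,0]]]'
python3 - <<'E'
from h import *
q,_=snap('wrist','w11'); print(pose()[0])
E
```

```text
t: 11.0
position: [0.6235, -0.1944, 0.0526]
ee_rot: [3.14, -0.003, 3.14]
ft_force: [-0.2, -0.1, -0.6]
opening: 0.047
t: 11.5
position: [0.6258, -0.1953, 0.1755]
ee_rot: [-3.14, 0.003, 3.14]
ft_force: [-0.4, 0.5, -0.7]
opening: 0.0472
[ 0.62469506 -0.19489488  0.17369076]
```

View pics/w11.png

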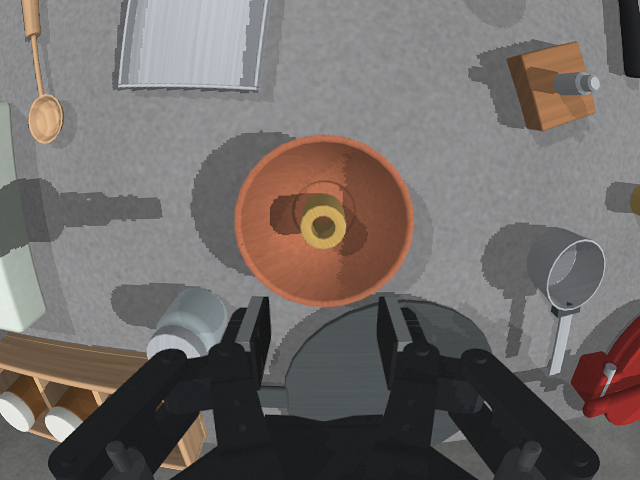

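```bash
python3 -m jog '[[[60,-0.2,4.5,0,0],[60,-0.2,4.5,0,0],[60,-0.2,4.5,0,0],[60,-0.2,4.5,0,0],[60,-0.2,4.5,0,0]]]'; python3 -m jog '[[[60,-0.2,4.5,0,0],[60,-0.2,4.5,0,0],[60,-0.6,4.5,0,0],[60,0,1,0,0],[60,0,0,0,0]]]'
python3 - <<'E'
from h import *
q,_=snap('wrist','w12'); print(pose()[0])
for o in brass('wrist','w12',(250,150,400,290)): print(o, onz('wrist',o[1],.045,'w12'))
E
```

```text
t: 12.05
position: [0.6132, 0.0318, 0.1716]
ee_rot: [3.141, -0.003, 3.139]
ft_force: [0.5, 0.4, -1.0]
opening: 0.0514
t: 12.55
position: [0.6035, 0.1766, 0.1718]
ee_rot: [-3.141, -0.003, -3.14]
ft_force: [0.1, -1.0, 0.2]
opening: 0.0515
[0.60397031 0.1749885  0.17206038]
(np.False_, array([322.4225235 , 226.79236603]), (42.06748962402344, 44.39887237548828), 124) [[0.60343966 0.17806524]]
(np.True_, array([322.91929626, 227.27253723]), (29.117233276367188, 30.02953338623047), 85) [[0.60382539 0.1784479 ]]
```

View pics/w12.png

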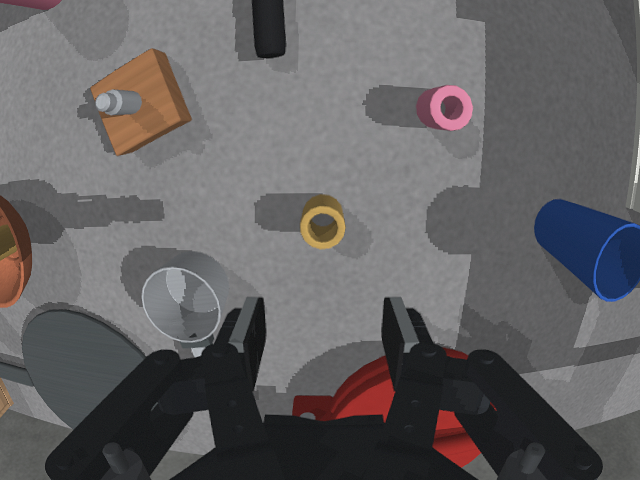

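```bash
python3 -m jog '[[[60,0,0.1,-4,0],[60,0,0,-4,0],[60,0,0,-3,0],[60,0,0,-1,0],[60,0,0,0,0]]]'
python3 - <<'E'
from h import *
q,_=snap('wrist','w13'); print(pose()[0])
E
python3 -m jog '[[[60,0,0,-2,0],[60,0,0,-1,0],[60,0,0,-0.6,0],[60,0,0,0,0],[60,0,0,0,0]]]'
python3 - <<'E'
from h import *
q,_=snap('wrist','w14'); print(pose()[0])
E
```

```text
t: 13.1
position: [0.6037, 0.1741, 0.0518]
ee_rot: [-3.141, -0.004, 3.138]
ft_force: [0.3, 0.6, 0.0]
opening: 0.0511
[0.60506743 0.1747062  0.05350299]
t: 13.65
position: [0.6054, 0.1761, 0.0183]
ee_rot: [3.141, 0.001, 3.14]
ft_force: [-0.5, 0.1, 0.7]
opening: 0.0512
[0.60545941 0.17613295 0.01831854]
```

View pics/w14.png

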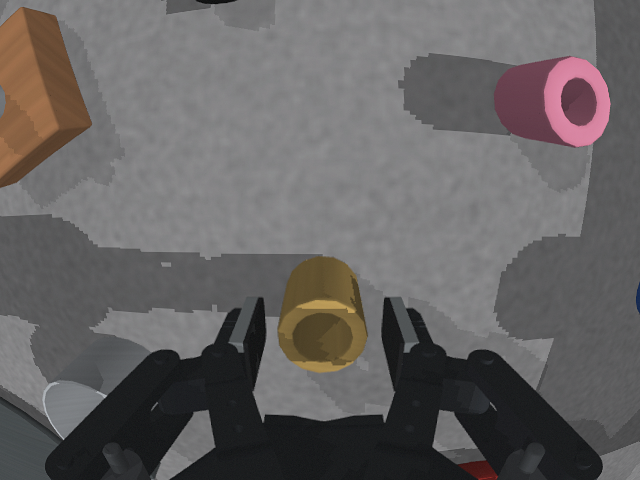

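```bash
python3 -m jog '[[[60,-0.1,0,-0.2,0],[30,0,0,0,0],[30,0,0,0,0],[30,0,0,0,0],[30,0,0,0,0]]]' 60; python3 -m jog '[[[30,0,0,0,0]]]'
python3 - <<'E'
from h import *
q,_=snap('wrist','w15'); print(pose()[0])
E
python3 seg.py w15 320 100
```

```text
t: 14.2
position: [0.6039, 0.1758, 0.0161]
ee_rot: [-3.141, 0.0, 3.14]
ft_force: [-1.6, -1.4, 5.8]
opening: 0.0349
t: 14.3
position: [0.6039, 0.1758, 0.0161]
ee_rot: [-3.141, 0.0, 3.14]
ft_force: [-1.9, -1.3, 5.1]
opening: 0.0344
[0.60385238 0.17580509 0.01606498]
[0.60388964 0.17580188 0.01610494]
(320, 400, 3) (321, 385, 3)
```

View pics/w15z.png

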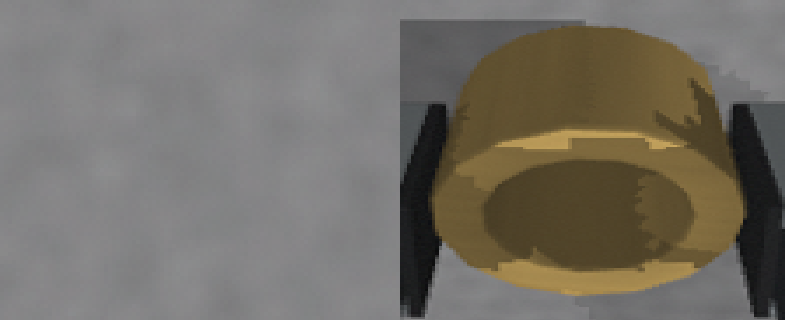

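```bash
python3 -m jog '[[[30,0,0,3,0],[30,0,0,4,0],[30,0,0,4,0],[30,-1,-2,1,0],[30,-2.5,-3.5,0,0]]]';python3 -m jog '[[[30,-2.5,-3.5,0,0],[30,-2.5,-3.5,0,0],[30,-2.1,-3.4,0,0],[30,0,0,0,0],[30,0,0,0,0]]]'; python3 -m jog '[[[30,0,0,-2,0],[30,0,0,-1.5,0],[30,0,0,0,0],[30,0,0,0,0]]]'
python3 - <<'E'
from h import *
print(pose()[0])
E
```

```text
t: 14.85
position: [0.5723, 0.1222, 0.1379]
ee_rot: [3.14, 0.007, -3.14]
ft_force: [0.5, -0.9, -2.8]
opening: 0.0346
t: 15.35
position: [0.4976, 0.0166, 0.1354]
ee_rot: [3.141, -0.0, 3.138]
ft_force: [-0.5, 0.6, -2.0]
opening: 0.0348
t: 15.75
position: [0.4982, 0.0179, 0.1003]
ee_rot: [3.141, -0.001, 3.141]
ft_force: [0.3, -0.4, -2.2]
opening: 0.0348
[0.49818278 0.01786703 0.1003486 ]
```

```bash
python3 -m jog '[[[30,0,-0.05,-0.5,0],[30,0,0,-0.5,0],[30,0,0,0,0],[30,0,0,0,0]]]'; python3 -m jog '[[[30,0,0,-0.4,0],[30,0,0,-0.3,0],[30,0,0,0,0]]]'; python3 -m jog '[[[30,0,0,-0.3,0],[30,0,0,-0.2,0],[30,0,0,0,0]]]'
```

```text
t: 16.15
position: [0.4978, 0.0165, 0.0905]
ee_rot: [3.142, -0.0, 3.14]
ft_force: [-0.0, 0.1, -2.8]
opening: 0.0349
t: 16.45
position: [0.4974, 0.0165, 0.083]
ee_rot: [3.141, -0.001, 3.14]
ft_force: [-0.6, -1.0, -3.2]
opening: 0.0349
t: 16.75
position: [0.4976, 0.0165, 0.0781]
ee_rot: [3.142, -0.001, 3.14]
ft_force: [-0.3, 0.8, -2.7]
opening: 0.035
```

```bash
python3 -m jog '[[[30,0,0,-0.4,0],[30,0,0,-0.4,0],[30,0,0,0,0]]]'; python3 -m jog '[[[30,0,0,-0.6,0],[30,0,0,-0.6,0],[30,0,0,-0.5,0],[30,0,0,0,0]]]'
```

```text
t: 17.05
position: [0.4973, 0.0166, 0.0698]
ee_rot: [3.141, -0.001, 3.14]
ft_force: [-0.2, 1.0, -2.6]
opening: 0.0349
t: 17.45
position: [0.4971, 0.0166, 0.0525]
ee_rot: [3.141, -0.002, 3.14]
ft_force: [-0.7, -0.1, -2.4]
opening: 0.0348
```

```bash
python3 -m jog '[[[30,0,0,-0.3,0],[30,0,0,-0.2,0],[30,0,0,0,0]]]'; python3 -m jog '[[[30,0,0,-0.1,0],[30,0,0,-0.1,0],[30,0,0,0,0]]]'
python3 - <<'E'
from h import *
p,d=snap('scene','s16'); print(pose()[0])
cv2.imwrite('pics/s16z.png',cv2.resize(p[150:280,290:420,::-1],None,fx=4,fy=4,interpolation=cv2.INTER_CUBIC))
E
```

```text
t: 17.75
position: [0.4977, 0.0165, 0.0483]
ee_rot: [3.142, -0.0, 3.14]
ft_force: [0.3, 0.1, -1.4]
opening: 0.0347
t: 18.05
position: [0.4978, 0.0165, 0.0465]
ee_rot: [-3.142, 0.0, 3.14]
ft_force: [-0.1, 0.1, -2.9]
opening: 0.0346
[0.49783607 0.01652397 0.04647495]
```

View pics/s16z.png

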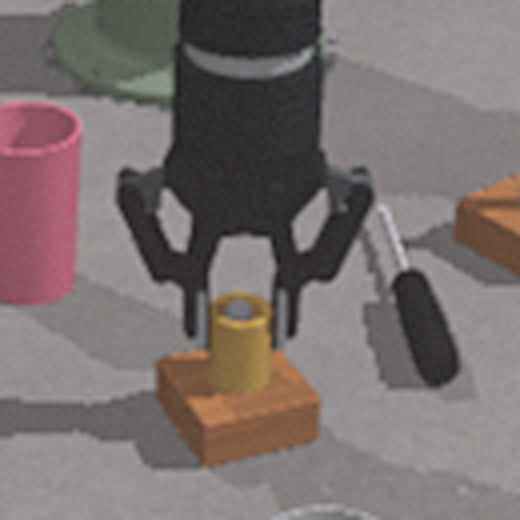

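```bash
python3 -m jog '[[[30,0,0,-0.1,0],[30,0,0,0,0]]]'; python3 -m jog '[[[30,0,0,-0.1,0],[30,0,0,0,0]]]'
```

```text
t: 18.3
position: [0.498, 0.0165, 0.0461]
ee_rot: [-3.141, 0.001, 3.14]
ft_force: [-1.9, 0.4, 3.8]
opening: 0.035
t: 18.5
position: [0.4981, 0.0165, 0.046]
ee_rot: [-3.141, 0.001, 3.14]
ft_force: [-4.2, 0.9, 15.1]
opening: 0.0344
```

```bash
python3 -m jog '[[[30,0,0,1.5,0],[30,0,0,3,0],[30,0,0,4,0],[30,0,0,4.5,0],[30,0,-2,0,0]]]';python3 -m jog '[[[30,-1,-4.6,0,0],[30,-1,-4.6,0,0],[30,-1,-4.6,0,0],[30,-1,-4.6,0,0],[30,-1,-4.6,0,0]]]'; python3 -m jog '[[[30,-1,-4.6,0,0],[30,0,-2.4,0,0],[30,0,0,0,0],[30,0,0,0,0]]]'
python3 - <<'E'
from h import *
q,_=snap('wrist','w17'); print(pose()[0])
E
```

```text
t: 19.0
position: [0.5018, -0.0027, 0.1803]
ee_rot: [-3.141, 0.01, -3.14]
ft_force: [1.0, -1.9, -3.1]
opening: 0.0344
t: 19.5
position: [0.4472, -0.2352, 0.1744]
ee_rot: [-3.142, 0.0, 3.14]
ft_force: [0.4, -0.1, -3.3]
opening: 0.0347
t: 19.9
position: [0.4374, -0.3034, 0.174]
ee_rot: [3.14, -0.001, 3.139]
ft_force: [-0.5, 0.0, -2.2]
opening: 0.0345
[ 0.43749402 -0.30262685  0.17404961]
```

View pics/w17.png

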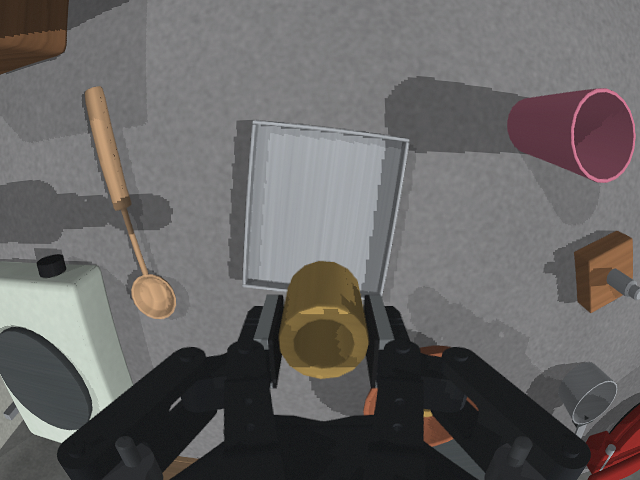

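Run:
```python
from h import *
a=onz('wrist',[(254,122),(408,140),(382,297),(245,287)],.018,'w17');print(a,a.mean(0))
```

```text
[[ 0.35717665 -0.35692621]
 [ 0.37197089 -0.23130042]
 [ 0.5144608  -0.24694607]
 [ 0.50393254 -0.37326671]] [ 0.43688522 -0.30210985]
```

```bash
python3 -m jog '[[[30,0,-0.1,-4,0],[30,0,0,-4,0],[30,0,0,-4,0],[30,0,0,-2,0],[30,0,0,0,0]]]'; python3 -m jog '[[[30,0,0,-0.5,0],[30,0,0,-0.3,0],[30,0,0,0,0],[30,0,0,0,0]]]'
```

```text
t: 20.45
position: [0.4359, -0.3009, 0.0316]
ee_rot: [3.137, -0.005, -3.141]
ft_force: [-0.6, 0.4, -2.2]
opening: 0.0345
t: 20.85
position: [0.4385, -0.3049, 0.0275]
ee_rot: [-3.14, 0.001, 3.14]
ft_force: [-0.9, 0.7, -3.2]
opening: 0.0348
```

```bash
python3 -m jog '[[[30,0,0,-0.3,0],[30,0,0,-0.2,0],[30,0,0,0,0]]]'; python3 -m jog '[[[30,0,0,-0.2,0],[30,0,0,0,0]]]'
```

```text
t: 21.15
position: [0.4376, -0.3044, 0.0213]
ee_rot: [3.141, -0.0, 3.14]
ft_force: [0.4, -0.6, -1.7]
opening: 0.0346
t: 21.35
position: [0.4377, -0.3044, 0.0192]
ee_rot: [3.141, -0.0, 3.14]
ft_force: [0.8, 0.1, -3.2]
opening: 0.0348
```

```bash
python3 -m jog '[[[30,0,0,-0.1,0],[30,0,0,0,0]]]'
```

```text
t: 21.55
position: [0.4378, -0.3044, 0.0191]
ee_rot: [-3.142, -0.0, 3.14]
ft_force: [-2.1, 1.0, 4.5]
opening: 0.0352
```

Touching the floor. Release slowly and rise.

```bash
python3 -m jog '[[[45,0,0,0,0],[55,0,0,0,0],[60,0,0,0,0],[60,0,0,0,0],[60,0,0,1,0]]]'; python3 -m jog '[[[60,0,0,3,0],[60,0,0,4,0],[60,0,0,4,0],[60,0,0,4,0],[60,0,0,0,0]]]';python3 -m jog '[[[60,-2,0,0,0],[60,-3,0,0,0],[60,0,0,0,0],[60,0,0,0,0]]]'
python3 - <<'E'
from h import *
q,_=snap('wrist','w18');p,_=snap('scene','s18'); t,_=snap('top','t18');print(pose()[0])
cv2.imwrite('pics/f18.png',np.vstack([np.hstack([cv2.resize(q,(400,300)),cv2.resize(p,(400,300))])[...,::-1],cv2.resize(t[120:330,130:470,::-1],(800,300))]))
E
```

```text
t: 22.05
position: [0.437, -0.3037, 0.0277]
ee_rot: [3.14, -0.002, 3.14]
ft_force: [-0.1, -0.6, 1.1]
opening: 0.0511
t: 22.55
position: [0.4408, -0.307, 0.1849]
ee_rot: [-3.134, 0.008, 3.14]
ft_force: [1.0, -0.1, -0.1]
opening: 0.0511
t: 22.95
position: [0.3877, -0.3045, 0.1786]
ee_rot: [3.142, 0.0, 3.139]
ft_force: [-0.5, -0.5, 0.1]
opening: 0.0509
[ 0.3885762  -0.30469674  0.17849882]
```

View pics/f18.png

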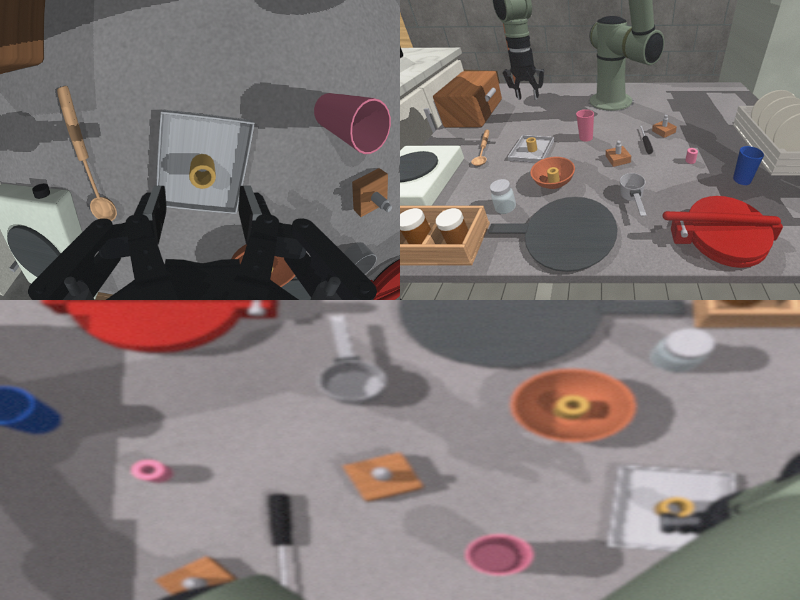

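View pics/s18.png

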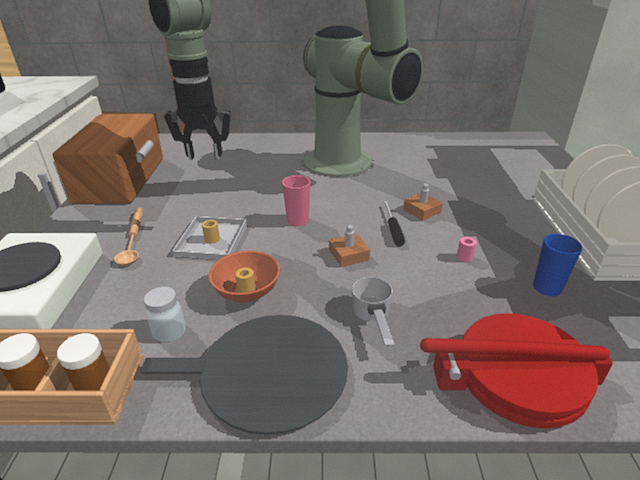

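The scene picture shows one bushing upright in the tray, around pixel (210,232), and the other in the bowl, around (245,280). The bystanders look unmoved and the gripper is clear of everything.

```bash
python3 -c "
from workcell import workorder
print(workorder.finish_job())"
```

```text
the job is handed in; nothing more can be done
None
```

Both bushings are sorted and the job was handed in at about 23 s, inside the 67 s limit; no verdict was reported.

- **First bushing (tight):** it stopped on the step with its foot about 33 mm above the block. It stayed there under about 20 N of push and when let go, so I put it in the terracotta bowl.
- **Second bushing (fits):** it passed the step without resistance and went fully home on the wooden block, so I stood it upright in the steel tray.
- **Final pictures:** they show one bushing upright in the tray and one in the bowl. The other things look unmoved and the gripper is clear. The bore sizes in the wrist pictures, about 18.7 mm and 24 mm, agree with the gauge results.

Three things did not match or needed mending:
- **First grasp:** the fingertips sat about 25 mm higher than the stated 17 mm ahead of the tool point, so the first grasp caught only the bushing's top edge. I let go and gripped it again lower down, without tipping it.
- **Camera offset:** the wrist camera read about 2 mm too far in y compared with the jaw centre, and I corrected for that.
- **Side force:** when the first bushing met the step there was also about 5 N sideways, so I let go of it to confirm it was really resting there.

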